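Roll the inlay plates flush into a serving tray

ROBOT

A 6-joint arm with a two-finger parallel gripper is mounted at the origin on a cart in front of the work surface, level with it; the furniture and walls round the work are solid. World frame = base frame: x ahead of the robot, y to its left, z up, the work surface at z = 0. Lengths are in mm, angles in rad, forces in N, time in s.
With the tool pointing down it reaches from about 350 to 875 mm from the base axis. Payload 4.2 kg.
Tool frame: the origin (TCP) lies at the very end of the fingers, on their centre line; the grasp point (between the pads) lies arm.hold_point_z behind it (arm.hold_point_z is the distance from the TCP to the grasp point, in mm); y points along the fingers, x is the direction in which the jaws open and shut, and the axes are right-handed (so a half turn about y gives the same grasp; the last joint's range is limited). The gripper opens to 85 mm and grips with 20 to 120 N. Pads are 22 mm wide; open, the fingers measure 114 mm over their backs; the gripper's body (76 mm by 85 mm) begins 54 mm behind the grasp point. The pads swing forward as they close: fully open they stand 13 mm farther back than shut.
Start: joints at [-0.983, 0.385, 0.008, 0, -1.194, -0.259], TCP at [201.832, -591.492, 231.312] pointing down, gripper open.
Joint ranges: [-3.14, 3.14], [-1.21, 2.06], [-1.07, 1.41], [-3.16, 2.05], [-2.99, -0.16], [-3.1, 3.1]. Speed limits (rad/s): [2.79, 2.79, 3.14, 3.14, 3.14, 3.14].

INTERFACE

Orientations are given as a unit quaternion [x, y, z, w].
In Python, from bench import arm gives the robot as it stands.
- The arm moves only by the shell command python3 -m creep 'ROWS'. ROWS is JSON, a list of rows, each a list of 3 entries, a list of its own where there are three numbers: the shift along the world's x, y, z in mm, then the turn, a rotation vector about the world's x, y, z in rad, then the gripper command: -1 is shut, 1 is fully open, values between are in proportion. In form: [[[dx, dy, dz], [wx, wy, wz], jaw], ...]. A call has 1 to 12 rows; each row is the pose to reach, as a shift and turn from the pose commanded when the call began; what a row does not reach only later rows make up. A row lasts 1/12 s, in which the tool goes at most 41.7 mm and 7.16 degrees, less where a joint would pass 70% of its speed; a pose out of reach is approached as far as the arm can. A call with a gripper value outside its range is refused whole. The fingers move at their own pace and stop on an object; the grip force is fixed at half the most. Time passes only in rows, so rows that repeat a pose let the fingers close. It gives the time, the measured TCP pose, the force and the opening at its end, in the units of the state.
- arm.read_state(): the state, without advancing time (a new reading comes with each control period).
- arm.get_image(name): name is "side" or "top" or "wrist"; returns (picture, depth): 480x640x3 uint8, red, green, blue; 480x640 float32, mm along the optical axis (not along the pixel's ray), 0 where there is no reading.
- arm.camera_params(name): a dict with "camera_matrix" (3x3 intrinsics, pixels), "k1" (the pictures are not rectified: a ray, as slopes to the right and down, at radius r is drawn at 1 + k1 r^2 times it, then the intrinsics apply), "extrinsics" (4x4, takes a point from world to camera coordinates); the wrist camera has in their place "T_tool_cam" (4x4, takes a point from camera to tool coordinates, whose origin is the TCP and whose axes are the tool frame's). Camera axes: x right, y down, z forward; pixel columns grow to the right and rows downward; lengths in mm; the calibration is good to about 2 mm. A picture is of the moment at which its call begins: read the wrist's pose just before it. camera_params takes no time and is no camera call.
- arm.job_done(): hands the job in, once; it reports no verdict.
The state is a dict: "clock": time; "joints": joint angles; "joint_vel": joint speeds; "joint_efforts": joint torques, N m; "position": TCP position; "ee_rot": TCP orientation; "contact_force": force on the tool from outside, world axes, zero at the start; "wrist_torque": the same for the moment, N m; "gripper_width": finger opening in mm.
Only numpy, scipy, OpenCV 4.12 (cv2) and the standard library are available. Lean on these libraries where they do the work, as an engineer would, in place of code of your own. Each camera call takes 0.05 s, during which the arm holds its last target.

TASK

The three stick-on inlay plates of the serving tray still stand proud of its end rims: take the two-wheeled hand roller by its upright handle, put it on one end of the tray and roll it along to the other end in one pass, pressing down with a steady moderate force and not lifting it on the way, until all three plates are flush. Then stand the roller upright on its wheels on the bare worktop, clear of the tray. Touch the tray with nothing but the roller, and leave the flat smoothing block that has the same handle where it is.

Things in the scene. Friction and masses are not known exactly. Their poses are not given: they have to be found in the camera images.
- roller: Hand roller, 0.22 kg, stood on two rubber wheels. Origin: underside centre, z up. Rolls along its y; wheels r 18 mm, 50 wide (x), axles at y ±21 mm. Steel frame 65 (x) by 66 mm (y), top 46 mm up. Wooden handle 26 mm thick (x), 46 mm (y), 64 to 116 mm up: grasp across the 26; 30 by 50 mm collar below. Pose is the handle's: it is sprung, sinks to the wheels up to 9 mm at 8 N (first) to 15 N (full).
- tray: Dark wood serving tray, fixed, 104 mm (x) by 220 mm (y). Origin: underside centre, z up. Three white plates lie in a row along y, each 76 (x) by 54.5 mm (y), centred at y +56, 0, -56 mm; tops 21 mm over the worktop at first, 18 mm when flush. The end rims, 26 mm broad, are 18 mm high; along each long side runs a rail 12 mm broad and 26 mm high, so the way between the rails is 80 mm wide.
- plate_left (a joint): How far the plate at the tray's y = +56 mm has been pressed down, in m: 0 at first (3 mm proud), 0.003 flush with the end rims (firm stop). It yields to about 3 N and stays where it is left.
- plate_middle (a joint): The same for the middle plate, at y = 0.
- plate_right (a joint): The same for the plate at y = -56 mm.
- flat_block: Bystander: smoothing block, 0.3 kg, with the same handle but no wheels: a solid wooden block 62 mm (x) by 64 mm (y), 45 mm high, under the handle, 103 mm in all. Origin: underside centre. It and the roller stand behind the tray, one nearer and one farther away, either way round.

How it is judged:
By the outcome, as a careful person would: the job done as asked, in the order asked, and still so for the second after the job is handed in, with the robot touching nothing.
It also fails if it takes over 54 s, if anything falls off the work surface, if the arm or the gripper's body presses on something with over 40 N, if the wrist force passes 120 N, or if a joint passes its speed limit or range.

## Working session

There is one attempt and no reset: what is moved stays moved. The work goes in short steps, Python scripts to look and compute and a shell command to move; the robot and the scene stay as the last step left them, time stands still between calls to the robot, and variables do not carry over. Pictures are saved under pics/ and viewed, and the job is handed in when it is done.

```bash
ls; mkdir -p pics; python3 - <<'E'
from bench import arm
import cv2,numpy as np
np.set_printoptions(precision=4,suppress=True)
print(arm.read_state()); print(arm.hold_point_z)
for n in ["side","top","wrist"]:
    print(n,arm.camera_params(n))
for n in ["side","top"]:
    p,d=arm.get_image(n); cv2.imwrite(f"pics/{n}0.png",p[:,:,::-1]); np.save(f"{n}0.npy",d); np.save(f"{n}0p.npy",p)
E
```

```text
pics
{'clock': 0.0, 'joints': array([-0.9834,  0.3856,  0.0066, -0.0005, -1.194 , -0.2586]), 'joint_vel': array([ 0.0008, -0.0009, -0.0002,  0.0005,  0.0014, -0.0012]), 'joint_efforts': array([ -0.0019, -39.2288,  18.84  ,   4.1863,  -0.0047,  -0.    ]), 'position': array([ 201.6569, -590.956 ,  230.2103]), 'ee_rot': array([ 0.4108,  0.5755, -0.5746, -0.4121]), 'contact_force': array([-0.5569, -0.233 , -0.0039]), 'wrist_torque': array([-0.0034, -0.0377,  0.003 ]), 'gripper_width': 85.30554077807066}
18.700000000000003
side {'camera_matrix': array([[475.165 ,   0.    , 312.8464],
       [  0.    , 475.165 , 242.6054],
       [  0.    ,   0.    ,   1.    ]]), 'k1': 0.013908786762795698, 'extrinsics': array([[ -0.9866,  -0.1629,   0.01  , 576.1678],
       [ -0.1242,   0.7094,  -0.6937, -45.7551],
       [  0.1059,  -0.6857,  -0.7202, 989.0524],
       [  0.    ,   0.    ,   0.    ,   1.    ]])}
top {'camera_matrix': array([[472.2823,   0.    , 324.8237],
       [  0.    , 472.2823, 235.6387],
       [  0.    ,   0.    ,   1.    ]]), 'k1': -0.11287574740684826, 'extrinsics': array([[  0.0091,  -0.9999,   0.0122, 204.755 ],
       [ -0.9975,  -0.01  ,  -0.0706, 551.2952],
       [  0.0708,  -0.0115,  -0.9974, 868.6609],
       [  0.    ,   0.    ,   0.    ,   1.    ]])}
wrist {'camera_matrix': array([[404.8657,   0.    , 320.8783],
       [  0.    , 404.8657, 239.4526],
       [  0.    ,   0.    ,   1.    ]]), 'k1': -0.025194856907457673, 'T_tool_cam': array([[   1.    ,   -0.0003,   -0.0002,   -0.1042],
       [   0.0001,   -0.3204,    0.9473, -143.0267],
       [  -0.0003,   -0.9473,   -0.3204,   82.2563],
       [   0.    ,    0.    ,    0.    ,    1.    ]])}
```

View pics/side0.png

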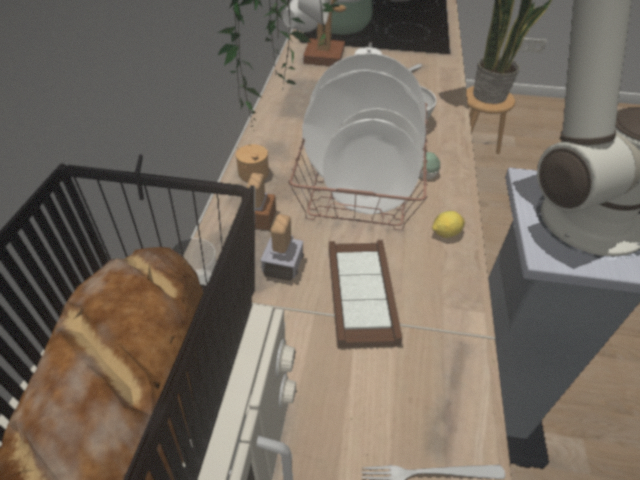

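View pics/top0.png

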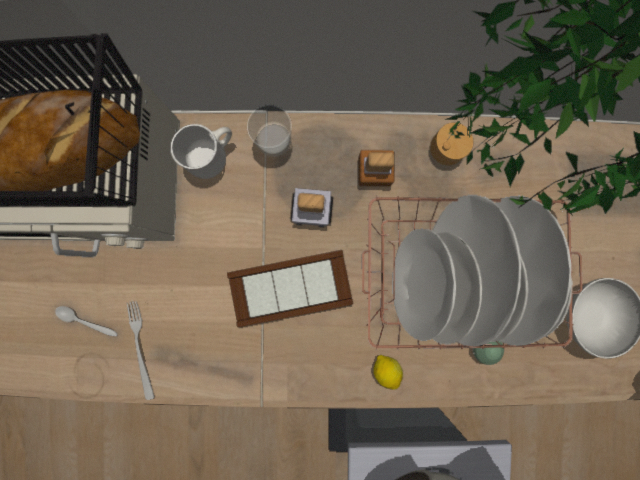

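```bash
cat > h.py <<'E'
import numpy as np,cv2
from bench import arm
np.set_printoptions(precision=4,suppress=True)
def rays(P,uv):
    K=P["camera_matrix"];k1=P["k1"]
    uv=np.atleast_2d(np.asarray(uv,float))
    n=cv2.undistortPoints(uv[:,None,:],K,np.array([k1,0,0,0.]))[:,0]
    return np.c_[n,np.ones(len(n))]
def ontoplane(P,uv,z,E=None):
    E=P["extrinsics"] if E is None else E
    R,t=E[:3,:3],E[:3,3]
    c=-R.T@t; d=rays(P,uv)@R
    return c+d*((z-c[2])/d[:,2])[:,None]
def depthpts(P,uv,D,E=None):
    E=P["extrinsics"] if E is None else E
    R,t=E[:3,:3],E[:3,3]
    r=rays(P,uv); u=np.asarray(uv).astype(int)
    p=r*D[u[:,1],u[:,0]][:,None]
    return (p-t)@R
E
python3 - <<'E'
from h import *
P=arm.camera_params("top");p=np.load("top0p.npy");D=np.load("top0.npy")
v,u=np.mgrid[130:340,215:410]; uv=np.c_[u.ravel(),v.ravel()]
W=depthpts(P,uv,D).reshape(*u.shape,3)
print("table z",np.median(W[...,2]))
# height bands
def rep(name,m):
    cnt,_=cv2.findContours(m.astype(np.uint8),cv2.RETR_EXTERNAL,cv2.CHAIN_APPROX_NONE)
    for c in cnt:
        if cv2.contourArea(c)<40: continue
        mm=np.zeros(m.shape,np.uint8);cv2.drawContours(mm,[c],-1,1,-1);q=W[(mm>0)&m]
        print(name,"px",c[:,0].mean(0)+[215,130],"mean",q.mean(0),len(q),"rect",cv2.minAreaRect(q[:,:2].astype(np.float32)))
z=W[...,2]
rep("hi",z>85); rep("frame",(z>35)&(z<52)); rep("tray",(z>12)&(z<35))
c=p[130:340,215:410].astype(int)
white=(c.min(2)>150)&(z<35)&(v>250); rep("plates",white)
img=cv2.resize(p[130:340,215:410][:,:,::-1],None,fx=3.7,fy=2.8*1,interpolation=cv2.INTER_CUBIC);cv2.imwrite("pics/zoom.png",img)
E
```

```text
table z 1.3477487546560076
hi px [373.2376 253.7859] mean [515.8441 131.4199 121.6036] 696 rect ((505.27496337890625, 156.21560668945312), (113.11454772949219, 246.82681274414062), 74.26480865478516)
hi px [310.2208 201.6234] mean [598.8446 236.1829 120.5677] 449 rect ((551.3856811523438, 239.31265258789062), (45.94497299194336, 127.08694458007812), 86.51345825195312)
hi px [380.1918 159.8767] mean [675.3721 116.7334 103.0598] 390 rect ((596.935546875, 171.482421875), (46.02922821044922, 236.900634765625), 55.16790771484375)
frame px [398.6263 278.1947] mean [465.5952  73.9863  43.4155] 685 rect ((464.897705078125, 72.12843322753906), (138.19424438476562, 25.81781005859375), 0.5253698229789734)
frame px [310.8971 206.0588] mean [596.7336 236.1396  46.7926] 681 rect ((601.9241943359375, 236.489013671875), (66.16996765136719, 62.740928649902344), 85.45004272460938)
frame px [375.5052 165.3438] mean [668.9811 119.2827  45.2557] 593 rect ((677.9745483398438, 114.42938232421875), (61.53244400024414, 64.30111694335938), 0.07611505687236786)
tray px [289.5685 288.3036] mean [450.3315 274.67
[... 796 characters left out ...]
6)
tray px [270.2745 137.5588] mean [739.7917 317.4745  15.1385] 282 rect ((737.219970703125, 312.62530517578125), (32.34705352783203, 65.7062759399414), 0.5534374117851257)
plates px [260.0625 293.9688] mean [439.2362 329.3424  21.6955] 1112 rect ((439.3135681152344, 329.24053955078125), (74.24999237060547, 52.35432815551758), 11.803232192993164)
plates px [289.6    288.0385] mean [450.827  274.4986  21.6612] 1115 rect ((450.68609619140625, 274.4642028808594), (74.56588745117188, 51.62187576293945), 11.989788055419922)
plates px [319.1938 282.2093] mean [462.3222 219.8741  21.6916] 1115 rect ((462.2240905761719, 219.9807891845703), (74.42579650878906, 51.82159423828125), 11.895340919494629)
```

View pics/zoom.png

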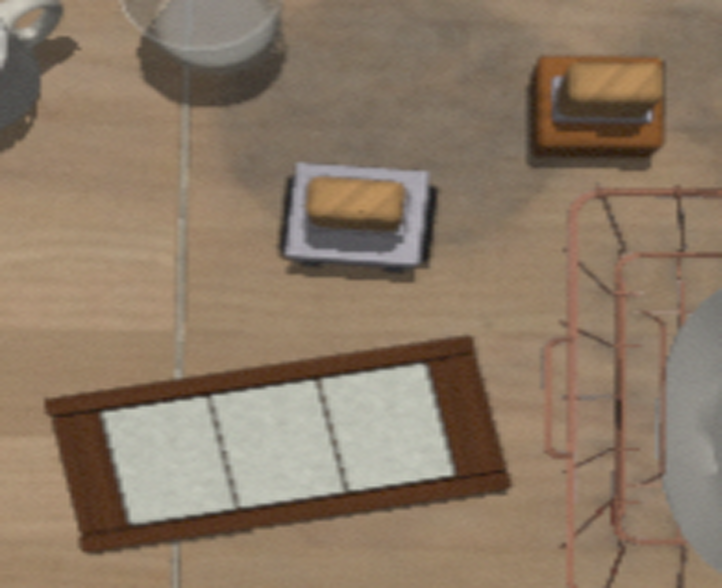

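```bash
python3 - <<'E'
from h import *
P=arm.camera_params("top");p=np.load("top0p.npy");D=np.load("top0.npy")
v,u=np.mgrid[180:235,280:345]; uv=np.c_[u.ravel(),v.ravel()]
W=depthpts(P,uv,D).reshape(*u.shape,3); z=W[...,2]
def fit(m,zz,n):
    c=max(cv2.findContours(m.astype(np.uint8),cv2.RETR_EXTERNAL,cv2.CHAIN_APPROX_NONE)[0],key=cv2.contourArea)[:,0]+[280,180]
    q=ontoplane(P,c,zz); print(n,"rect",cv2.minAreaRect(q[:,:2].astype(np.float32)), "zmed",np.median(z[m]))
fit(z>108,116,"handle"); 
c=p[180:235,280:345].astype(int)
fit((z>36)&(z<52)|((z>60)&False),46,"frame")
q=W[(z>108)]; cc=np.cov(q[:,:2].T); w,V=np.linalg.eigh(cc); print(q.mean(0),V[:,1],np.sqrt(w*12))
q=W[(z>36)&(z<52)]
for a,b in [(0,1)]:
    pass
# side view handle check
P=arm.camera_params("side");D=np.load("side0.npy")
v,u=np.mgrid[205:285,255:310]; uv=np.c_[u.ravel(),v.ravel()]
W=depthpts(P,uv,D); 
for lo,hi in((113,122),(70,112),(43,49)):
    q=W[(W[:,2]>lo)&(W[:,2]<hi)]; print(lo,len(q),q.mean(0),cv2.minAreaRect(q[:,:2].astype(np.float32)))
E
```

```text
handle rect ((600.9968872070312, 236.13882446289062), (45.63743209838867, 25.959794998168945), 86.47635650634766) zmed 115.89897544762087
frame rect ((601.2924194335938, 236.51109313964844), (66.01979064941406, 62.86143112182617), 85.32609558105469) zmed 46.937410248568604
[594.8041 235.5335 158.5949] [-0.9841 -0.1777] [42.5119 94.872 ]
113 239 [602.6372 236.0216 115.5763] ((603.1138916015625, 234.3885955810547), (45.84770584106445, 23.3763370513916), 85.38640594482422)
70 358 [599.4845 248.9202  92.0941] ((603.0213623046875, 237.4354248046875), (42.1717529296875, 26.74659538269043), 87.01172637939453)
43 695 [608.6631 226.6125  46.343 ] ((619.5496826171875, 193.6844940185547), (90.82759094238281, 165.0859375), 11.379158020019531)
```

```bash
python3 - <<'E'
from h import *
from scipy.spatial.transform import Rotation as Ro
s=arm.read_state(); R=Ro.from_quat(s["ee_rot"]).as_matrix(); print(R)
print("yaw of tool x",np.arctan2(R[1,0],R[0,0]), s["clock"])
D=np.load("top0.npy");P=arm.camera_params("top")
# tall things near: rack/plates heights between x 400..750, y -50..250
v,u=np.mgrid[100:400,340:600]; uv=np.c_[u.ravel(),v.ravel()]
W=depthpts(P,uv,D); m=(W[:,2]>25)&(W[:,2]<400)
q=W[m]
for y in range(-100,180,20):
    k=q[(abs(q[:,1]-y)<10)]; print(y,"max z %.0f"%np.percentile(k[:,2],99), "x", np.percentile(k[:,0],[1,99]), [int(np.percentile(k[(abs(k[:,0]-x)<20)][:,2],99)) if (abs(k[:,0]-x)<20).sum()>5 else 0 for x in range(330,760,40)])
E
```

```text
[[-0.3228 -0.0007 -0.9465]
 [ 0.9465  0.0018 -0.3228]
 [ 0.0019 -1.      0.0001]]
yaw of tool x 1.8994428598776205 0.1
-100 max z 199 x [315.0966 798.8716] [57, 178, 191, 199, 199, 0, 164, 176, 0, 0, 0]
-80 max z 395 x [316.4497 798.8332] [54, 165, 185, 0, 0, 0, 397, 127, 0, 0, 0]
-60 max z 394 x [360.6414 732.9855] [0, 131, 240, 251, 253, 250, 399, 0, 0, 59, 61]
-40 max z 378 x [372.6793 797.5858] [0, 206, 221, 172, 169, 170, 397, 399, 0, 394, 61]
-20 max z 376 x [361.8531 798.5211] [0, 169, 191, 197, 195, 180, 334, 352, 397, 274, 70]
0 max z 397 x [360.6696 798.9149] [0, 162, 159, 131, 145, 164, 104, 297, 399, 379, 281]
20 max z 395 x [358.8362 798.5944] [0, 162, 190, 199, 197, 186, 117, 398, 399, 245, 286]
40 max z 351 x [360.1514 798.3181] [0, 161, 159, 133, 130, 163, 139, 122, 389, 0, 0]
60 max z 398 x [301.6932 798.0057] [0, 121, 95, 78, 79, 106, 114, 122, 399, 0, 0]
80 max z 121 x [270.8576 798.1391] [49, 122, 56, 46, 50, 61, 49, 121, 222, 47, 0]
100 max z 121 x [273.5354 798.103 ] [47, 122, 0, 0, 0, 0, 47, 121, 102, 106, 0]
120 max z 122 x [289.8093 799.1995] [38, 122, 82, 83, 82, 82, 84, 122, 104, 106, 0]
140 max z 133 x [366.8638 799.262 ] [0, 122, 122, 133, 134, 132, 122, 120, 102, 104, 0]
160 max z 135 x [420.7928 800.1042] [0, 0, 29, 134, 134, 133, 0, 0, 0, 0, 0]
```

```bash
python3 -m creep '[[[12,25,20],[0,0,0.06],1],[[24,50,45],[0,0,0.12],1],[[36,80,70],[0,0,0.18],1],[[50,110,95],[0,0,0.24],1],[[64,142,109],[0,0,0.3],1],[[78,174,109],[0,0,0.36],1],[[92,206,109],[0,0,0.42],1],[[106,238,109],[0,0,0.48],1],[[120,270,109],[0,0,0.54],1],[[134,301,109],[0,0,0.6],1],[[148,335,109],[0,0,0.66],1],[[162,370,109],[0,0,0.72],1]]'
```

```text
clock: 1.1
position: [363.8, -219.8, 340.1]
ee_rot: [0.182, 0.683, -0.683, -0.182]
contact_force: [0.5, 0.1, -0.7]
gripper_width: 85.5
```

```bash
python3 -m creep '[[[4,40,0],[0,0,0.06],1],[[8,80,0],[0,0,0.12],1],[[14,120,0],[0,0,0.18],1],[[20,160,0],[0,0,0.24],1],[[28,200,0],[0,0,0.3],1],[[38,240,0],[0,0,0.36],1],[[50,278,0],[0,0,0.41],1],[[64,314,0],[0,0,0.452],1],[[82,350,0],[0,0,0.452],1],[[104,382,0],[0,0,0.452],1],[[132,408,0],[0,0,0.452],1],[[162,432,0],[0,0,0.452],1]]'
python3 -m creep '[[[30,10,-20],[0,0,0],1],[[55,20,-50],[0,0,0],1],[[75,25.8,-80],[0,0,0],1],[[75,25.8,-100],[0,0,0],1],[[75,25.8,-100],[0,0,0],1],[[75,25.8,-100],[0,0,0],1],[[75,25.8,-100],[0,0,0],1]]'
python3 - <<'E'
from h import *
from scipy.spatial.transform import Rotation as Ro
s=arm.read_state(); p,D=arm.get_image("wrist"); cv2.imwrite("pics/w1.png",p[:,:,::-1]); np.save("w1.npy",D); np.save("w1p.npy",p)
R=Ro.from_quat(s["ee_rot"]).as_matrix(); print(s["position"],R,s["joints"],np.arctan2(R[1,0],R[0,0]))
np.savez("w1s.npz",R=R,t=s["position"])
E
```

```text
clock: 2.1
position: [526.1, 212.6, 340.0]
ee_rot: [-0.024, -0.707, 0.707, 0.024]
contact_force: [0.3, 0.2, 0.0]
gripper_width: 85.4
clock: 2.68
position: [601.4, 236.4, 242.3]
ee_rot: [0.026, 0.707, -0.706, -0.024]
contact_force: [-0.5, -0.1, 0.4]
gripper_width: 85.4
[601.352  236.4486 242.3019] [[-0.9976  0.0027 -0.0695]
 [ 0.0695  0.0008 -0.9976]
 [-0.0027 -1.     -0.001 ]] [ 0.625   0.4128  0.0791  0.001  -1.2343 -0.6948] 3.072058165658676
```

View pics/w1.png

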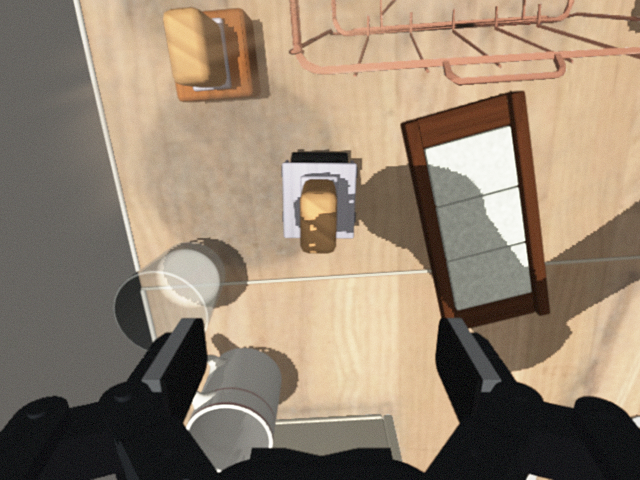

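```bash
python3 - <<'E'
from h import *
P=arm.camera_params("wrist");S=np.load("w1s.npz");T=np.eye(4);T[:3,:3]=S["R"];T[:3,3]=S["t"]
E=np.linalg.inv(T@P["T_tool_cam"])
D=np.load("w1.npy");p=np.load("w1p.npy").astype(int)
v,u=np.mgrid[0:480,0:640];uv=np.c_[u.ravel(),v.ravel()]
W=depthpts(P,uv,D,E).reshape(480,640,3);z=W[...,2]
def rep(n,m):
    m=m.astype(np.uint8)
    for c in cv2.findContours(m,cv2.RETR_EXTERNAL,cv2.CHAIN_APPROX_NONE)[0]:
        if cv2.contourArea(c)<200: continue
        mm=np.zeros_like(m);cv2.drawContours(mm,[c],-1,1,-1);q=W[(mm>0)&(m>0)]
        print(n,q.mean(0),len(q),cv2.minAreaRect(q[:,:2].astype(np.float32)))
roi=(v>120)&(v<265)&(u>270)&(u<370)
rep("handle",roi&(z>112)&(z<122)); rep("frame",roi&(z>40)&(z<50))
t=(v<330)&(u>390)&(u<560)&(v>85)
rep("tray",t&(z>12)&(z<32)); rep("rail",t&(z>23.5)&(z<32))
rep("plate",t&(z>16)&(z<24)&(p.max(2)-p.min(2)<25))
print("table",np.median(z[(v>100)&(v<260)&(u<280)&(u>160)]))
E
```

```text
handle [603.9421 232.4782 115.6662] 2081 ((603.8594360351562, 233.2286834716797), (44.1541862487793, 25.182605743408203), 85.0459976196289)
frame [603.6513 228.5565  46.8651] 3123 ((604.149169921875, 233.7673797607422), (66.0660171508789, 62.183998107910156), 85.4587173461914)
tray [454.7771 260.4288  21.8083] 25179 ((453.08038330078125, 273.16650390625), (104.7398452758789, 221.23463439941406), 11.840008735656738)
rail [502.5821 263.0626  26.2368] 2667 ((500.53948974609375, 271.41485595703125), (12.549041748046875, 197.9308624267578), 11.844534873962402)
rail [411.0364 252.9506  26.1961] 3092 ((408.232421875, 263.35577392578125), (12.939041137695312, 219.98655700683594), 11.89570140838623)
plate [453.8693 267.9043  21.266 ] 14167 ((451.30145263671875, 279.295166015625), (80.95213317871094, 180.7698516845703), 12.115060806274414)
table 0.40972416715645027
```

```bash
python3 -m creep '[[[1.2,-1.2,-30],[0,0,-0.01],1],[[1.2,-1.2,-60],[0,0,-0.01],1],[[1.2,-1.2,-90],[0,0,-0.01],1],[[1.2,-1.2,-115],[0,0,-0.01],1],[[1.2,-1.2,-138],[0,0,-0.01],1],[[1.2,-1.2,-155],[0,0,-0.01],1],[[1.2,-1.2,-165],[0,0,-0.01],1],[[1.2,-1.2,-168],[0,0,-0.01],1],[[1.2,-1.2,-168],[0,0,-0.01],1],[[1.2,-1.2,-168],[0,0,-0.01],1]]'
python3 -c '
from h import *
p,D=arm.get_image("wrist"); cv2.imwrite("pics/w2.png",p[:,:,::-1]); print(arm.read_state())
p,D=arm.get_image("side"); cv2.imwrite("pics/s2.png",cv2.resize(p[150:330,180:420,::-1],None,fx=3,fy=3))'
```

```text
clock: 3.57
position: [603.1, 235.8, 74.4]
ee_rot: [0.029, 0.707, -0.706, -0.027]
contact_force: [-0.2, 0.8, 0.8]
gripper_width: 85.3
{'clock': 3.6167, 'joints': array([ 0.6222,  0.5598, -0.1263,  0.0005, -0.881 , -0.7022]), 'joint_vel': array([-0.0008,  0.0037, -0.0026, -0.0011,  0.0022,  0.0001]), 'joint_efforts': array([ -0.0029, -43.9819,  15.4805,   3.4433,  -0.0039,  -0.    ]), 'position': array([603.091 , 235.778 ,  74.4357]), 'ee_rot': array([ 0.0293,  0.7072, -0.7059, -0.027 ]), 'contact_force': array([-0.4673,  0.2623, -0.3245]), 'wrist_torque': array([-0.002 , -0.0141,  0.0237]), 'gripper_width': 85.68082960084362}
```

View pics/w2.png

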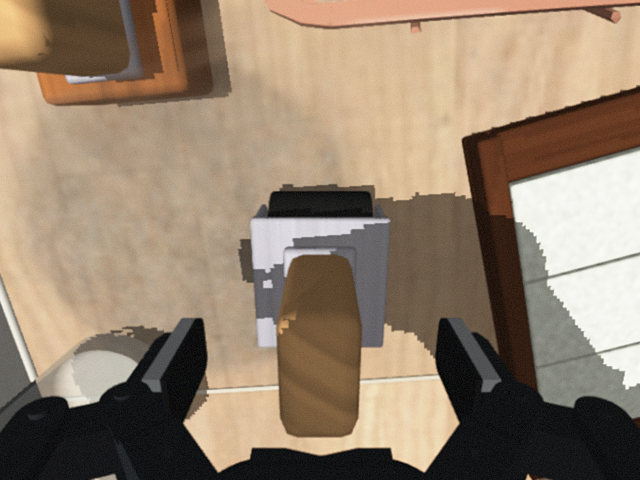

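View pics/s2.png

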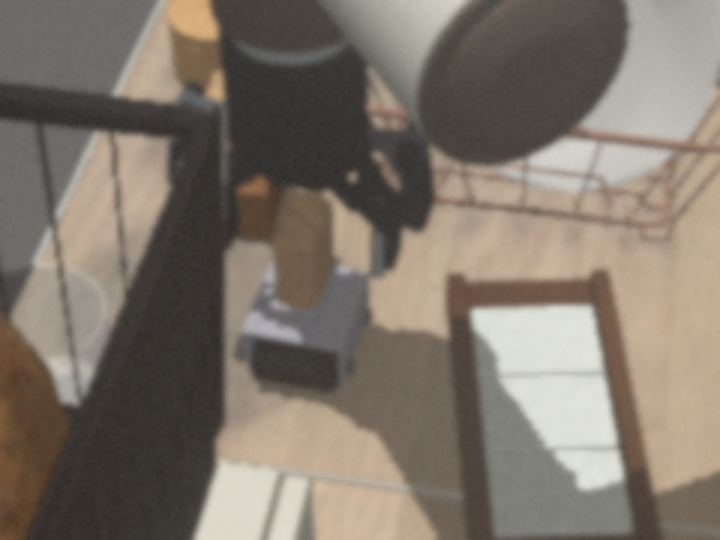

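```bash
python3 -m creep '[[[0,0,0],[0,0,0],0.4],[[0,0,0],[0,0,0],0],[[0,0,0],[0,0,0],-0.2],[[0,0,0],[0,0,0],-0.4],[[0,0,0],[0,0,0],-0.6],[[0,0,0],[0,0,0],-1],[[0,0,0],[0,0,0],-1],[[0,0,0],[0,0,0],-1],[[0,0,0],[0,0,0],-1],[[0,0,0],[0,0,0],-1]]'
python3 -c '
from h import *
p,D=arm.get_image("wrist"); cv2.imwrite("pics/w3.png",p[:,:,::-1]); print(arm.read_state())'
```

```text
clock: 4.5
position: [602.1, 235.1, 72.4]
ee_rot: [0.028, 0.707, -0.707, -0.028]
contact_force: [-0.2, -0.1, 1.3]
gripper_width: 25.6
{'clock': 4.55, 'joints': array([ 0.6222,  0.5619, -0.1282,  0.0001, -0.8805, -0.7022]), 'joint_vel': array([ 0.    ,  0.0006, -0.0018,  0.0003,  0.0007, -0.    ]), 'joint_efforts': array([  0.0307, -43.8118,  15.2251,   3.3379,   0.0008,   0.0073]), 'position': array([602.1277, 235.1467,  72.4165]), 'ee_rot': array([ 0.0283,  0.7066, -0.7065, -0.0282]), 'contact_force': array([ 0.6035, -0.1084,  2.0323]), 'wrist_torque': array([-0.0171, -0.0456,  0.0328]), 'gripper_width': 25.593194695015402}
```

View pics/w3.png

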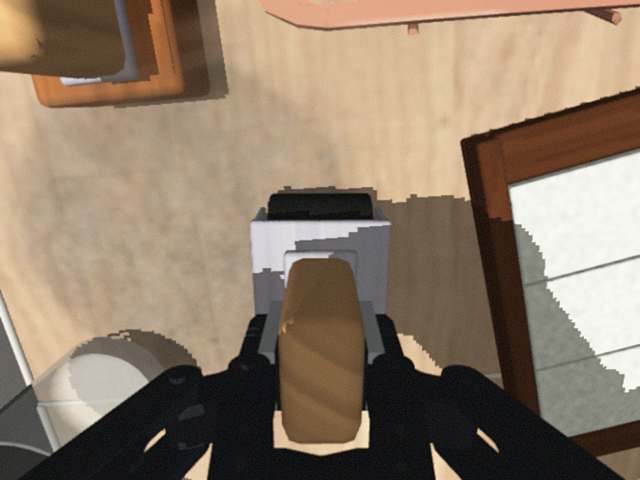

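```bash
python3 -m creep '[[[0,0,8],[0,0,0],-1],[[0,0,25],[0,0,0],-1],[[0,0,45],[0,0,0],-1],[[-10,-3,60],[0,0,0.03],-1],[[-30,-9,65],[0,0,0.08],-1],[[-50,-15,65],[0,0,0.13],-1],[[-72,-21,65],[0,0,0.18],-1],[[-94,-27,65],[0,0,0.23],-1],[[-115,-33,65],[0,0,0.27],-1],[[-129,-37,65],[0,0,0.287],-1],[[-134.3,-38.3,65],[0,0,0.287],-1],[[-134.3,-38.3,65],[0,0,0.287],-1]]'
python3 -m creep '[[[0,0,-8],[0,0,0],-1],[[0,0,-15],[0,0,0],-1],[[0,0,-20],[0,0,0],-1],[[0,0,-20],[0,0,0],-1],[[0,0,-20],[0,0,0],-1],[[0,0,-20],[0,0,0],-1],[[0,0,-20],[0,0,0],-1],[[0,0,-20],[0,0,0],-1]]'
cat > look.py <<'E'
from h import *
import sys
from scipy.spatial.transform import Rotation as Ro
n=sys.argv[1]
s=arm.read_state();R=Ro.from_quat(s["ee_rot"]).as_matrix()
p,D=arm.get_image("wrist");cv2.imwrite(f"pics/w{n}.png",p[:,:,::-1]);np.savez(f"w{n}.npz",R=R,t=s["position"],p=p,D=D)
p,D=arm.get_image("side");cv2.imwrite(f"pics/s{n}.png",cv2.resize(p[150:350,200:440,::-1],None,fx=3,fy=3));np.savez(f"s{n}.npz",p=p,D=D)
print(s["clock"],s["position"],s["contact_force"],s["wrist_torque"],R)
E
python3 look.py 4
```

```text
clock: 5.55
position: [466.6, 196.4, 137.6]
ee_rot: [0.073, -0.703, 0.703, -0.073]
contact_force: [-0.3, 0.5, -1.8]
gripper_width: 25.5
clock: 6.22
position: [468.0, 196.9, 117.5]
ee_rot: [-0.073, 0.703, -0.703, 0.073]
contact_force: [-0.3, 0.0, -1.6]
gripper_width: 25.6
6.2167 [467.9829 196.9343 117.5193] [-0.2969  0.0443 -1.6361] [-0.0042  0.0116 -0.0259] [[-0.9787  0.0005  0.2055]
 [-0.2055  0.0003 -0.9787]
 [-0.0005 -1.     -0.0002]]
```

View pics/w4.png

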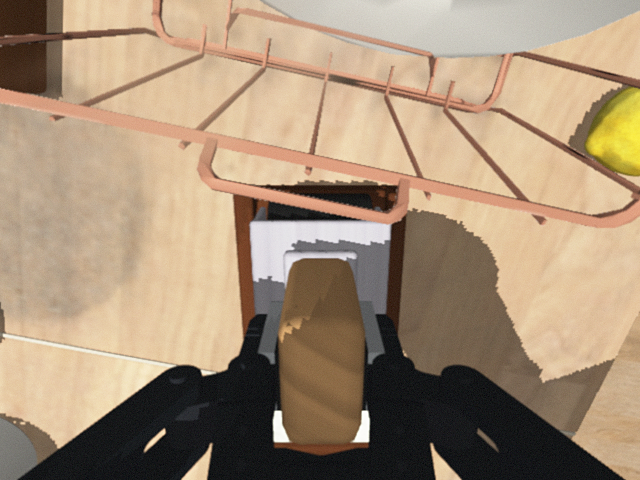

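View pics/s4.png

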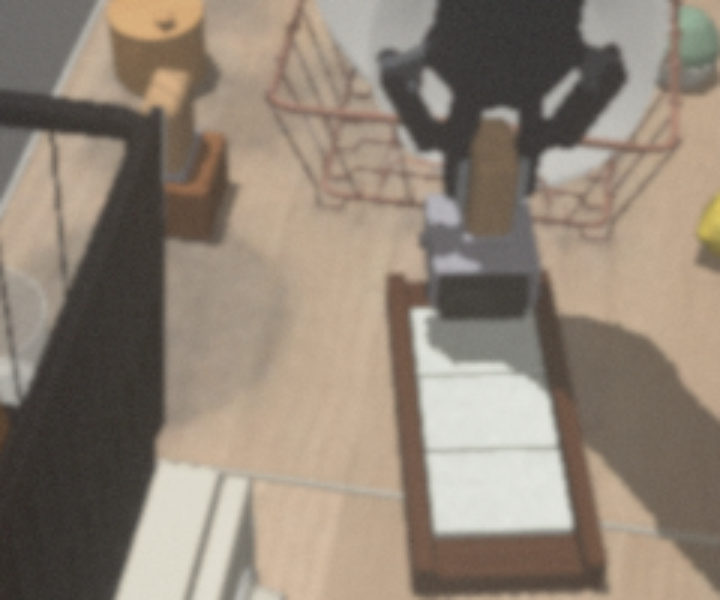

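```bash
python3 - <<'E'
from h import *
P=arm.camera_params("wrist");S=np.load("w4.npz");T=np.eye(4);T[:3,:3]=S["R"];T[:3,3]=S["t"]
E=np.linalg.inv(T@P["T_tool_cam"]);D=S["D"]
v,u=np.mgrid[0:480,0:640];uv=np.c_[u.ravel(),v.ravel()]
W=depthpts(P,uv,D,E).reshape(480,640,3);z=W[...,2]
yaw=0.207;ex=np.array([np.cos(yaw),np.sin(yaw)]);ey=np.array([-np.sin(yaw),np.cos(yaw)])
L=(W[...,:2]-S["t"][:2]); a=L@ex; b=L@ey
roi=(u>225)&(u<420)&(v>180)&(v<335)
fr=roi&(z>85)&(z<98); print("frame z",np.median(z[fr]),"x",np.percentile(a[fr],[.5,99.5]),"y",np.percentile(b[fr],[.5,99.5]))
for r in range(225,320,15):
    m=fr&(v==r); t=roi&(v==r)&(z>12)&(z<35); l=t&(u<320); rr=t&(u>320)
    print(r,"frame",a[m].min().round(1),a[m].max().round(1),"b",b[m].mean().round(1),"railsR",a[l].min().round(1) if l.any() else 0,a[l].max().round(1) if l.any() else 0, a[rr].min().round(1) if rr.any() else 0,a[rr].max().round(1) if rr.any() else 0, "zr",np.median(z[t]))
t=roi&(z>12)&(z<35); print("tray end b",np.percentile(b[t],[.5]))
h=(u>270)&(u<370)&(v>250)&(v<450)&(z>155)&(z<170); print("handle", np.median(z[h]),np.percentile(a[h],[1,99]),np.percentile(b[h],[1,99]))
P=arm.camera_params("side");S2=np.load("s4.npz");W=depthpts(P,uv,S2["D"]).reshape(480,640,3);z=W[...,2];L=(W[...,:2]-S["t"][:2]); a=L@ex; b=L@ey
roi=(u>325)&(u<405)&(v>185)&(v<350)
for zz in((22.5,30),(16,20),(85,98)):
  for rng in ((-40,40),(60,80),(80,100),(120,140)):
    m=roi&(z>zz[0])&(z<zz[1])&(b>rng[0])&(b<rng[1])&(abs(a)<70)
    if m.sum()>20: print(zz,rng,m.sum(),np.percentile(a[m],[1,50,99]),b[m].max())
w=roi&(S2["p"].min(2)>140)&(z<26); print("white",np.percentile(a[w],[1,99]),np.percentile(b[w],[1,99]))
m=roi&(z>12)&(z<35);print("tray far end",np.percentile(b[m],[99.8]),np.percentile(a[m],[.5,99.5]))
E
```

```text
frame z 92.05863688785723 x [-29.7622  31.5931] y [-34.0519  10.2942]
225 frame -29.7 31.5 b -32.3 railsR 44.0 52.5 -51.1 -41.8 zr 26.316314066665463
240 frame -29.6 31.6 b -25.3 railsR 44.2 52.2 -49.8 -41.8 zr 26.554703828909737
255 frame -29.6 31.5 b -18.3 railsR 44.1 52.7 -49.9 -41.8 zr 26.634494496377105
270 frame -29.7 31.5 b -11.1 railsR 44.2 52.5 -50.1 -41.8 zr 26.439815729606856
285 frame -29.4 31.3 b -3.6 railsR 43.9 52.6 -50.0 -41.7 zr 26.407374423762164
300 frame -29.4 31.3 b 4.0 railsR 44.1 51.9 -49.9 -41.6 zr 26.51460853399278Traceback (most recent call last):
  File "<stdin>", line 12, in <module>
    return umr_minimum(a, axis, None, out, keepdims, initial, where)
ValueError: zero-size array to reduction operation minimum which has no identity
```

```bash
python3 - <<'E'
from h import *
S=np.load("w4.npz")
v,u=np.mgrid[0:480,0:640];uv=np.c_[u.ravel(),v.ravel()]
yaw=0.207;ex=np.array([np.cos(yaw),np.sin(yaw)]);ey=np.array([-np.sin(yaw),np.cos(yaw)])
P=arm.camera_params("side");S2=np.load("s4.npz");W=depthpts(P,uv,S2["D"]).reshape(480,640,3);z=W[...,2];L=(W[...,:2]-S["t"][:2]); a=L@ex; b=L@ey
roi=(u>325)&(u<405)&(v>185)&(v<350)
fr=roi&(z>88)&(z<96)&(abs(a)<40)&(abs(b)<45); print("frame",fr.sum(),np.percentile(a[fr],[1,99]),np.percentile(b[fr],[1,99]))
w=roi&(S2["p"].min(2)>140)&(z<26)&(z>15); print("white",np.percentile(a[w],[1,99]),np.percentile(b[w],[1,99]))
m=roi&(z>10)&(z<35)&(abs(a)<60);print("tray far end",np.percentile(b[m],[1,99.5]),np.percentile(a[m],[.5,99.5]))
E
```

```text
frame 608 [-30.1236  31.0125] [-30.8314  32.1447]
white [-36.6065  37.8595] [  4.9172 160.2888]
tray far end [-131.444   187.8616] [-51.8341  52.4647]
```

```bash
python3 -m creep '[[[0,0,-8],[0,0,0],-1],[[0,0,-15],[0,0,0],-1],[[0,0,-19],[0,0,0],-1],[[0,0,-22],[0,0,0],-1],[[0,0,-24],[0,0,0],-1],[[0,0,-26],[0,0,0],-1],[[0,0,-27],[0,0,0],-1],[[0,0,-27],[0,0,0],-1],[[0,0,-27],[0,0,0],-1]]'
python3 -m creep '[[[0,0,-1],[0,0,0],-1],[[0,0,-2],[0,0,0],-1],[[0,0,-2],[0,0,0],-1],[[0,0,-2],[0,0,0],-1]]'
```

```text
clock: 7.07
position: [467.9, 196.9, 90.5]
ee_rot: [-0.073, 0.703, -0.703, 0.073]
contact_force: [-0.8, -0.2, -1.2]
gripper_width: 25.3
clock: 7.4
position: [468.1, 197.0, 89.6]
ee_rot: [-0.073, 0.703, -0.703, 0.074]
contact_force: [-3.0, -0.7, 7.3]
gripper_width: 25.0
```

```bash
python3 -m creep '[[[0,0,-1],[0,0,0],-1],[[0,0,-2],[0,0,0],-1],[[0,0,-3],[0,0,0],-1],[[0,0,-3],[0,0,0],-1],[[0,0,-3],[0,0,0],-1],[[0,0,-3],[0,0,0],-1]]'
python3 look.py 5
```

```text
clock: 7.9
position: [468.1, 197.0, 87.0]
ee_rot: [-0.073, 0.703, -0.703, 0.074]
contact_force: [-3.4, -0.6, 9.8]
gripper_width: 25.2
7.9 [468.1325 197.0208  86.9969] [-3.3511 -0.5686  9.8302] [-0.2489  1.3855 -0.085 ] [[-0.9785  0.0012  0.2061]
 [-0.2061  0.0003 -0.9785]
 [-0.0012 -1.     -0.    ]]
```

View pics/s5.png

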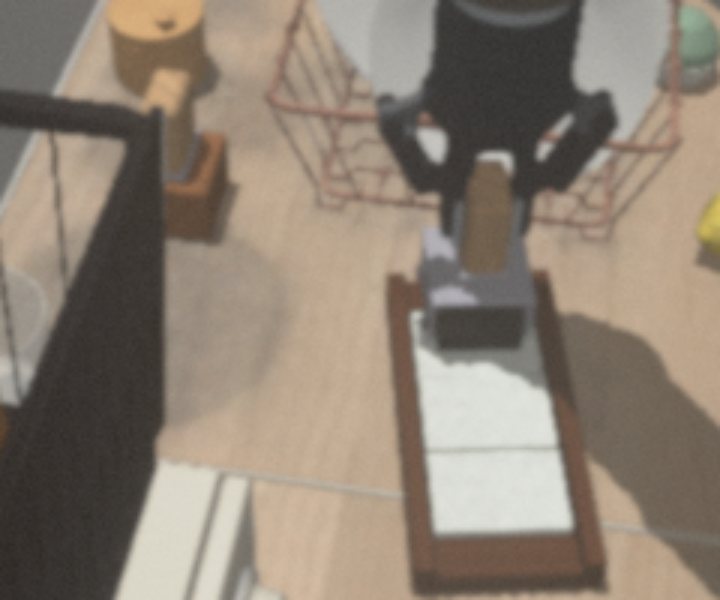

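View pics/w5.png

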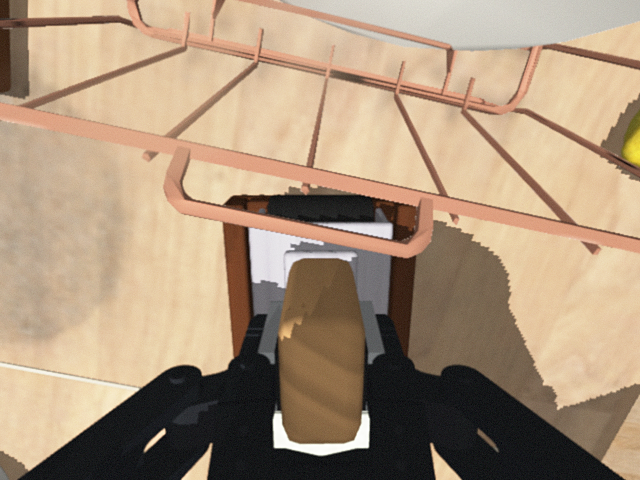

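```bash
python3 -m creep '[[[0,0,-0.8],[0,0,0],-1],[[0,0,-1.5],[0,0,0],-1],[[-0.4,2,-1.5],[0,0,0],-1],[[-1,4.9,-1.5],[0,0,0],-1],[[-2.1,9.8,-1.5],[0,0,0],-1],[[-3.1,14.7,-1.5],[0,0,0],-1]]'
```

```text
clock: 8.5
position: [465.1, 211.6, 85.7]
ee_rot: [0.073, -0.703, 0.703, -0.074]
contact_force: [-4.3, -2.0, 10.6]
gripper_width: 25.5
```

```bash
python3 -m creep '[[[-1.2,4.8,0],[0,0,0],-1],[[-2.5,9.6,0],[0,0,0],-1],[[-3.7,14.5,0],[0,0,0],-1],[[-5.1,19.4,0],[0,0,0],-1]]'; python3 -c '
from bench import arm;s=arm.read_state();print(s["contact_force"],s["wrist_torque"])'
```

```text
clock: 8.83
position: [460.7, 231.6, 86.0]
ee_rot: [-0.072, 0.704, -0.703, 0.075]
contact_force: [-1.3, -1.4, 9.9]
gripper_width: 25.6
[-1.34881838 -1.42821132  9.8936352 ] [-0.54969184  0.71310999  0.03771046]
```

```bash
python3 -m creep '[[[-1.1,4.9,-0.3],[0,0,0],-1],[[-2.2,9.8,-0.5],[0,0,0],-1],[[-3.3,14.7,-0.5],[0,0,0],-1],[[-4.3,19.6,-0.5],[0,0,0],-1],[[-5.3,24.5,-0.5],[0,0,0],-1],[[-6.3,29.4,-0.5],[0,0,0],-1]]'; python3 -c '
from bench import arm;s=arm.read_state();print(s["contact_force"],s["wrist_torque"])'
python3 -m creep '[[[-1,4.9,0],[0,0,0],-1],[[-2.1,9.8,0],[0,0,0],-1],[[-3.1,14.7,0],[0,0,0],-1],[[-4.1,19.6,0],[0,0,0],-1],[[-5.1,24.5,0],[0,0,0],-1],[[-6.2,29.4,0],[0,0,0],-1]]'; python3 -c '
from bench import arm;s=arm.read_state();print(s["contact_force"],s["wrist_torque"])'
```

```text
clock: 9.33
position: [454.4, 261.3, 85.7]
ee_rot: [-0.072, 0.704, -0.703, 0.075]
contact_force: [-1.9, -0.9, 11.2]
gripper_width: 25.4
[-1.86648698 -0.94532115 11.15462873] [-0.5156469   0.90145493 -0.02074827]
clock: 9.83
position: [448.2, 290.7, 85.7]
ee_rot: [-0.072, 0.704, -0.703, 0.075]
contact_force: [-1.4, -1.6, 11.1]
gripper_width: 25.4
[-1.44895453 -1.56561341 11.09690844] [-0.63793589  0.83941336  0.14678921]
```

```bash
python3 -m creep '[[[-1,4.9,0],[0,0,0],-1],[[-2.1,9.8,0],[0,0,0],-1],[[-3.1,14.7,0],[0,0,0],-1],[[-4.1,19.6,0],[0,0,0],-1],[[-5.1,24.5,0],[0,0,0],-1],[[-6.2,29.4,0],[0,0,0],-1],[[-7.2,34.3,0],[0,0,0],-1],[[-8.3,39.2,0],[0,0,0],-1]]'
python3 -m creep '[[[-1,4.9,0],[0,0,0],-1],[[-2.1,9.8,0],[0,0,0],-1],[[-3.1,14.7,0],[0,0,0],-1],[[-4,19,0],[0,0,0],-1],[[-4.4,21,0],[0,0,0],-1],[[-4.4,21,0],[0,0,0],-1],[[-4.4,21,0],[0,0,0],-1]]'
python3 look.py 6
```

```text
clock: 10.5
position: [439.9, 330.2, 85.9]
ee_rot: [-0.072, 0.704, -0.703, 0.075]
contact_force: [-2.2, -1.0, 10.7]
gripper_width: 25.6
clock: 11.08
position: [435.5, 351.7, 85.9]
ee_rot: [-0.072, 0.704, -0.702, 0.075]
contact_force: [-3.2, -0.0, 11.4]
gripper_width: 25.2
11.0833 [435.4622 351.7061  85.9396] [-3.1848 -0.0055 11.4193] [-0.1057  1.1869  0.0708] [[-0.9783  0.0035  0.2069]
 [-0.2069  0.0036 -0.9783]
 [-0.0041 -1.     -0.0028]]
```

View pics/w6.png

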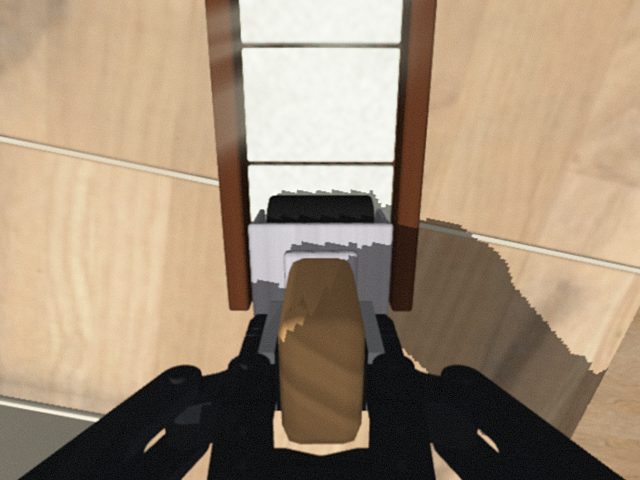

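View pics/s6.png

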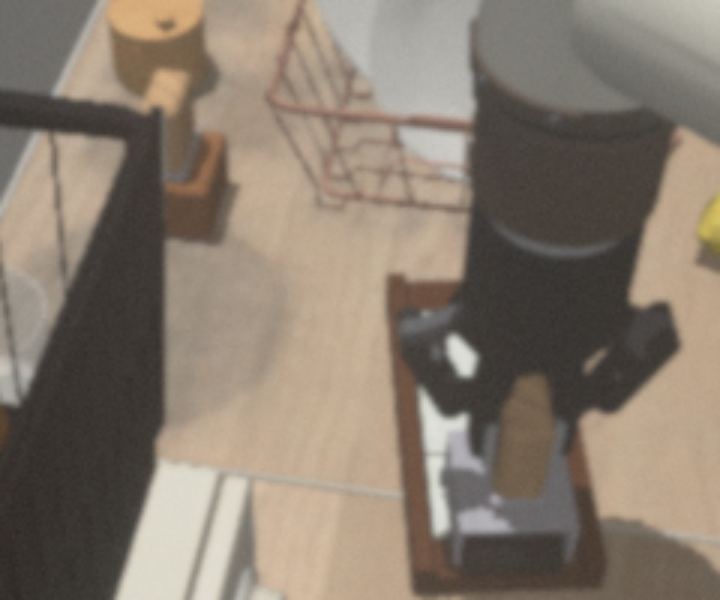

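```bash
python3 - <<'E'
from h import *
P=arm.camera_params("wrist");S=np.load("w6.npz");T=np.eye(4);T[:3,:3]=S["R"];T[:3,3]=S["t"]
E=np.linalg.inv(T@P["T_tool_cam"])
v,u=np.mgrid[0:480,0:640];uv=np.c_[u.ravel(),v.ravel()]
W=depthpts(P,uv,S["D"],E).reshape(480,640,3);z=W[...,2]
yaw=0.207;ex=np.array([np.cos(yaw),np.sin(yaw)]);ey=np.array([-np.sin(yaw),np.cos(yaw)])
L=(W[...,:2]-[451.4,274.1]);a=L@ex;b=L@ey
for c in(-97,-56,0,56):
    for b0 in(-18,0,18):
        m=(abs(b-c-b0)<6)&(abs(a)<34)&(z<35);r=(abs(b-c-b0)<6)&(abs(abs(a-1)-46)<3.5)&(z<35)&(z>10);tb=(abs(b-c-b0)<6)&(abs(abs(a)-75)<12)&(abs(z)<6)
        if m.sum()>50:print(c+b0,m.sum(),np.median(z[m]),"rail",np.median(z[r]),"table",np.median(z[tb]))
E
```

```text
-38 4084 18.41864383787054 rail 26.46652549807507 table 0.4253307782634527
-18 3705 18.40362224156977 rail 26.386234417311574 table 0.39247765242428784
0 3520 18.325996753542892 rail 26.420814763108815 table 0.4911769148648644
18 3181 18.368884111750994 rail 26.355723222009708 table 0.3580806643792946
38 2801 18.367663961507905 rail 26.360917787550157 table 0.061747398040557275
56 97 18.698600327102525 rail 26.43506234486903 table -0.14817473143833865
```

```bash
python3 -m creep '[[[0,0,5],[0,0,0],-1],[[0,0,15],[0,0,0],-1],[[0,0,30],[0,0,0],-1],[[0,0,45],[0,0,0],-1],[[0,0,58],[0,0,0],-1],[[10,-6,65],[0,0,-0.03],-1],[[30,-20,65],[0,0,-0.08],-1],[[52,-35,65],[0,0,-0.13],-1],[[76,-51,65],[0,0,-0.18],-1],[[100,-68,65],[0,0,-0.22],-1],[[124,-85,65],[0,0,-0.26],-1],[[145,-100,65],[0,0,-0.287],-1]]'
python3 -m creep '[[[15,-10,0],[0,0,0],-1],[[23,-15,-8],[0,0,0],-1],[[23,-15,-25],[0,0,0],-1],[[23,-15,-42],[0,0,0],-1],[[23,-15,-55],[0,0,0],-1],[[23,-15,-62],[0,0,0],-1],[[23,-15,-67],[0,0,0],-1],[[23,-15,-70],[0,0,0],-1],[[23,-15,-70],[0,0,0],-1],[[23,-15,-70],[0,0,0],-1],[[23,-15,-70],[0,0,0],-1]]'
python3 look.py 7
```

```text
clock: 12.18
position: [580.9, 248.1, 147.7]
ee_rot: [-0.029, -0.706, 0.707, 0.03]
contact_force: [-0.3, 1.0, -1.9]
gripper_width: 25.5
clock: 13.1
position: [602.8, 235.3, 79.2]
ee_rot: [0.029, 0.707, -0.706, -0.028]
contact_force: [0.7, 0.2, -1.5]
gripper_width: 25.3
13.1 [602.7994 235.3191  79.2394] [ 0.7315  0.1635 -1.5043] [-0.0018 -0.0042 -0.0283] [[-0.9968  0.0016 -0.0797]
 [ 0.0797  0.0009 -0.9968]
 [-0.0015 -1.     -0.001 ]]
```

View pics/w7.png

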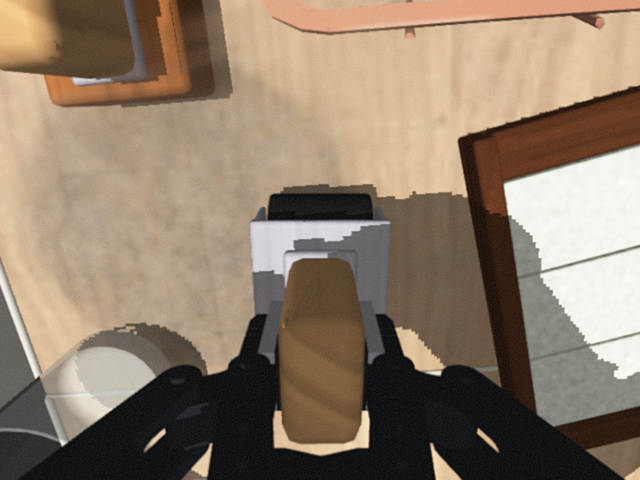

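View pics/s7.png

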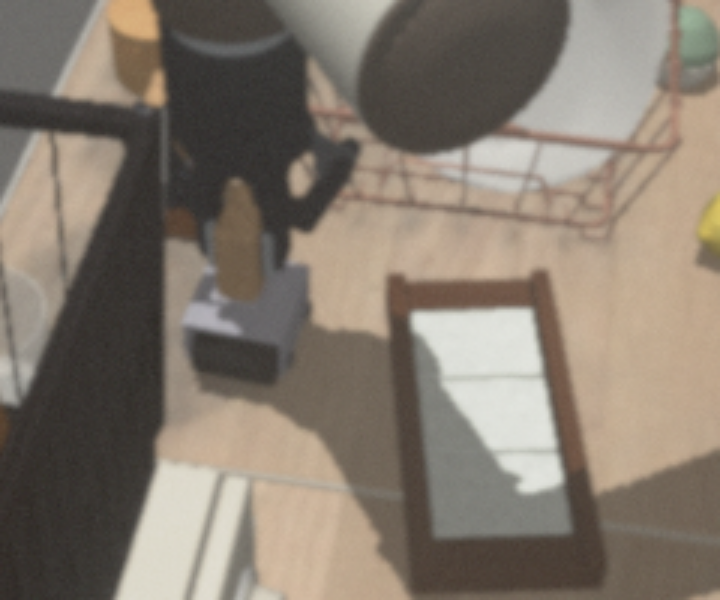

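```bash
python3 -m creep '[[[0,0,-2.5],[0,0,0],-1],[[0,0,-4.5],[0,0,0],-1],[[0,0,-5.5],[0,0,0],-1],[[0,0,-6],[0,0,0],-1],[[0,0,-6],[0,0,0],-1],[[0,0,-6],[0,0,0],-1],[[0,0,-6],[0,0,0],-1]]'
```

```text
clock: 13.78
position: [602.2, 234.9, 72.4]
ee_rot: [-0.028, -0.706, 0.707, 0.028]
contact_force: [-1.2, -1.2, 1.0]
gripper_width: 25.2
```

```bash
python3 -m creep '[[[0,0,0],[0,0,0],-0.3],[[0,0,0],[0,0,0],-0.1],[[0,0,0],[0,0,0],0.2],[[0,0,0],[0,0,0],0.6],[[0,0,0],[0,0,0],1],[[0,0,0],[0,0,0],1],[[0,0,0],[0,0,0],1],[[0,0,0],[0,0,0],1]]'
python3 -m creep '[[[0,0,8],[0,0,0],1],[[0,0,20],[0,0,0],1],[[0,0,40],[0,0,0],1],[[0,0,65],[0,0,0],1],[[0,0,95],[0,0,0],1],[[0,0,125],[0,0,0],1],[[0,0,155],[0,0,0],1],[[0,0,175],[0,0,0],1],[[0,0,180],[0,0,0],1],[[0,0,180],[0,0,0],1],[[0,0,180],[0,0,0],1],[[0,0,180],[0,0,0],1]]'
python3 look.py 8
```

```text
clock: 14.45
position: [602.4, 234.9, 72.3]
ee_rot: [0.028, 0.707, -0.707, -0.028]
contact_force: [0.7, 0.2, -0.4]
gripper_width: 85.3
clock: 15.45
position: [601.5, 234.5, 250.8]
ee_rot: [-0.027, -0.706, 0.707, 0.029]
contact_force: [-0.5, -0.8, -0.7]
gripper_width: 85.7
15.45 [601.5029 234.5222 250.7691] [-0.5424 -0.811  -0.6737] [ 0.0244 -0.0292 -0.0226] [[-0.9968 -0.0028 -0.0801]
 [ 0.0801 -0.0012 -0.9968]
 [ 0.0027 -1.      0.0015]]
```

View pics/w8.png

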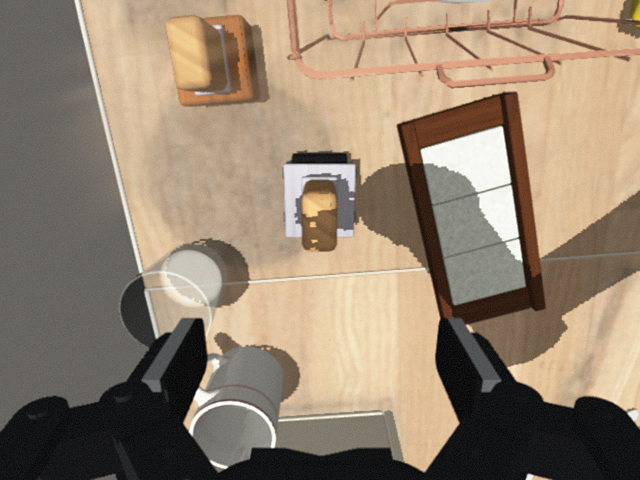

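```bash
python3 - <<'E'
from h import *
P=arm.camera_params("wrist");S=np.load("w8.npz");T=np.eye(4);T[:3,:3]=S["R"];T[:3,3]=S["t"]
E=np.linalg.inv(T@P["T_tool_cam"])
v,u=np.mgrid[0:480,0:640];uv=np.c_[u.ravel(),v.ravel()]
W=depthpts(P,uv,S["D"],E).reshape(480,640,3);z=W[...,2]
yaw=0.207;ex=np.array([np.cos(yaw),np.sin(yaw)]);ey=np.array([-np.sin(yaw),np.cos(yaw)])
L=(W[...,:2]-[453.1,273.2]);a=L@ex;b=L@ey
for c in(-97,-56,0,56,97):
    for b0 in((0,) if abs(c)==97 else (-19,0,19)):
        m=(abs(b-c-b0)<6)&(abs(a)<34)&(z<35);r=(abs(b-c-b0)<6)&(abs(abs(a)-46)<3.5)&(z<35)&(z>10)
        if m.sum()>50:print(c+b0,m.sum(),np.median(z[m]).round(2),"rail",np.median(z[r]).round(2))
roi=(v>100)&(v<300)&(u>250)&(u<390)
for lo,hi in((112,122),(40,50)):
    m=roi&(z>lo)&(z<hi);q=W[m];print(q.mean(0),cv2.minAreaRect(q[:,:2].astype(np.float32)))
E
```

```text
-97 1043 18.5 rail 26.57
-75 985 18.37 rail 26.52
-56 938 18.43 rail 26.55
-37 896 18.44 rail 26.39
-19 859 18.42 rail 26.39
0 828 18.43 rail 26.42
19 788 18.49 rail 26.56
37 750 18.47 rail 26.55
56 727 18.44 rail 26.66
75 699 18.47 rail 26.46
97 652 18.68 rail 26.28
[602.842  232.3718 115.6913] ((603.0262451171875, 233.23141479492188), (44.806121826171875, 25.34076690673828), 85.49281311035156)
[602.508  228.2916  46.8866] ((603.0868530273438, 233.715576171875), (65.46328735351562, 62.107154846191406), 85.43246459960938)
```

All three plates measure flush with the rims (18.4 mm against 18.5 to 18.7 mm). The roller stands upright at its old place, with its handle top at 115.7 mm.

```bash
python3 -c '
from bench import arm
print(arm.job_done())'
```

```text
the job is handed in; nothing more can be done
None
```

The job is handed in after about 15.5 s on the robot's clock. I gripped the roller by its handle and set it on the tray's right end. I then rolled it to the left end in one pass without lifting, pressing with about 10–11 N. Finally I stood it back on the bare worktop where it came from and opened and raised the gripper clear.

**Last checks:**
- **Plates:** in the last wrist depth picture, all three plates read 18.4–18.5 mm. The end rims read 18.5 and 18.7 mm, and the rails stand 8 mm above the plates, so they are flush.
- **Roller:** it stands upright with its handle top at 115.7 mm, about 55 mm clear of the tray.
- **Flat block:** it looks unmoved in the picture; I did not measure it again.

**What disagreed:**
- The top and wrist cameras put the roller and tray about 2–3 mm apart in world position. They agreed to about 1.5 mm on where the two stood relative to each other, and I used that.
- There was a sideways force of up to about 4.6 N at the start of the pass. I nudged the roller sideways by less than 1 mm and it dropped to about 1–2 N, then rose to about 3 N at the far end.

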